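Clamp the lidded clip-top jar

TASK

Of the two clip-top jars on the shelf, one has its wooden lid on: swing that jar's wire bail from the back over the lid to the front, until it has snapped fully down on the lid's front tongue. The lid must stay seated in the jar, and the bail of the open, lidless jar must be left as it is.

Things in the scene. Friction and masses are not known exactly. Their poses are not given: they have to be found in the camera images.
- jar: The jar to clamp, left or right one of two: round glass, 104 mm wide, rim 100 mm high, dried mushrooms inside, wooden lid on; stuck down by a gel pad, cannot move. Origin: centre of its underside; +z up, -x its front (roughly to the robot), +x its back. The bail turns about a line parallel to its y axis, 95 mm above the origin. The two jars' centres are 260 to 600 mm apart sideways.
- bail (a joint): Angle (rad) of the lidded jar's bail. 0 = open, leaning 40 degrees from upright to the back; upright at 0.70; 2.03 = clamped, at its front stop. A spring drives it away from 1.25 to either side: about 7 N on the bar moves it from open; past about 1.45 (bar at x = -46, z = 145 mm of the jar) it snaps down by itself and stays.
- bail_bar (a point): Centre of that bail's crossbar: round steel 8 mm thick, 120 mm long along the jar's y, 68 mm from the pivot line, on two 6 mm arms at y = +60 and -60 mm. In the jar's frame: open x = +44, z = 147 mm; top of its arc z = 163; clamped x = -66, z = 111, just over the lid's tongue. Shut fingertips fit between the arms to push it from behind, above the lid.
- lid: Loose wooden lid, about 0.12 kg: disc 104 mm wide, 12 mm thick, its middle raised 4 mm (highest point 116 mm above the shelf); plug 86 mm wide, 8 mm deep, in the jar's 94 mm mouth; flat front tongue 34 mm wide, 6 mm thick, reaching x = -76 mm. Origin: centre of the disc's underside, 100 mm above the jar's origin when seated; axes as the jar's.
- spare_bail (a joint): Angle (rad) of the other jar's bail: same size of jar and bail, but empty and without a lid. 0 = open, leaning to its back. Leave it so.

How it is judged:
By the outcome, as a careful person would: the job done as asked, in the order asked, and still so for the second after the job is handed in, with the robot touching nothing.
It also fails if it takes over 27 s, if anything falls off the work surface, if the arm or the gripper's body presses on something with over 40 N, if the wrist force passes 120 N, or if a joint passes its speed limit or range.

ROBOT

A 7-joint arm with a two-finger parallel gripper is mounted at the origin on the work surface. World frame = base frame: x ahead of the robot, y to its left, z up, the work surface at z = 0. Lengths are in m, angles in rad, forces in N, time in s.
With the tool pointing down it reaches from about 0.4 to 0.875 m from the base axis. Payload 19.3 kg.
Tool frame: the origin (TCP) lies on the centre line of the jaws, within the pads' length; the fingertips stand 14 mm ahead of it and the grasp point (between the pads) lies 5 mm behind it (bot.tip_extent is the distance from the TCP to the fingertips, in m); z points along the fingers, y is the line along which they close (so a half turn about z gives the same grasp; the last joint's range is limited). The gripper opens to 85 mm and grips with 20 to 120 N. Pads are 22 mm wide; open, the fingers measure 114 mm over their backs; the gripper's body (76 mm by 85 mm) begins 54 mm behind the grasp point. The pads swing forward as they close: fully open they stand 13 mm farther back than shut.
Start: joints at [1.233, 0.521, -0.036, 1.599, 0.021, 1.021, -0.113], TCP at [0.165, -0.603, 0.211] pointing down, gripper open.
Joint ranges: [-2.91, 2.91], [-0.3, 2.13], [-1.5, 1.42], [0.17, 2.43], [-1.26, 4.41], [0.16, 1.93], [-2.52, 2.52]. Speed limits (rad/s): [1.89, 1.89, 2.39, 2.39, 3.01, 3.01, 3.01].

INTERFACE

Orientations are given as [roll, pitch, yaw] about the fixed x, y, z axes, in that order (R = Rz(yaw) Ry(pitch) Rx(roll)).
In Python, from workcell import monitor, grab_frame, camera_model, bot gives the robot as it stands.
- The arm moves only by the tool move_arm, never from a script. Its argument "moves" is a list of rows, each a list of 4 numbers: the shift along the world's x, y, z in mm, then the turn about the world's z in rad. A call has 1 to 12 rows; each row is the pose to reach, as a shift and turn from the pose commanded when the call began; what a row does not reach only later rows make up. A row lasts 1/8 s, in which the tool goes at most 62.5 mm and 10.7 degrees, less where a joint would pass 70% of its speed; a pose out of reach is approached as far as the arm can. A call with a gripper value outside its range is refused whole. "gripper" is the opening, from 0 (shut) to 1 (fully open), set as the call begins (left out, the last holds). The fingers move at their own pace and stop on an object; "newtons" is the grip in N (left out, the last holds). Time passes only in rows, so rows that repeat a pose let the fingers close. It gives the time, the measured TCP pose, the force, the opening and the grip force at its end, in the units of the state.
- monitor.observe(): the state, without advancing time (a new reading comes with each control period).
- grab_frame(name): name is "side" or "top"; returns the picture (384x512x3 uint8, blue, green, red); there is no depth.
- camera_model(name): a dict with "vfov" (degrees; the focal length in pixels is half the picture's height over the tangent of half this angle, whatever the lens; pixels are square), "cx", "cy" (the principal point, pixels), "R" (3x3) and "t" (3): a world point X has camera coordinates R X + t. Camera axes: x right, y down, z forward; pixel columns grow to the right and rows downward; lengths in m; the calibration is good to about 2 mm. A picture is of the moment at which its call begins. camera_model takes no time and is no camera call.
- bot.job_done(): hands the job in; it is judged then, once.
The state is a dict: "clock": time; "qpos": joint angles; "qd": joint speeds; "joint_efforts": joint torques, N m; "position": TCP position; "tool_rot": TCP orientation; "force": force on the tool from outside, world axes, zero at the start; "moment": the same for the moment, N m; "grip_width": finger opening in m; "finger_force": force on a finger pad.
Only numpy, scipy, OpenCV 4.12 (cv2) and the standard library are available. Lean on these libraries where they do the work, as an engineer would, in place of code of your own. Each camera call takes 0.05 s, during which the arm holds its last target. There are 200 camera calls.

## Working session

There is one attempt and no reset: what is moved stays moved. The work goes in short steps, Python scripts to look and compute and a tool call to move; the robot and the scene stay as the last step left them, time stands still between calls to the robot, and variables do not carry over. Pictures are saved under pics/ and viewed, at most 10 in all, crops included, and the job is handed in when it is done.

Besides the shell and the picture viewer there is one more tool, called after "Request:" as name(argument=value, ...), one argument or row to a line, values as JSON. move_arm: Moves the arm, as the interface text tells. Its arguments: {"type":"object","properties":{"moves":{"type":"array","items":{"type":"array","items":{"type":"number"}}},"gripper":{"type":"number"},"newtons":{"type":"number"}},"required":["moves"]}

```bash
mkdir -p pics
python3 - <<'E'
from workcell import monitor, grab_frame, camera_model, bot
import cv2
s=monitor.observe();print(s['clock'],s['position'],s['tool_rot'],s['grip_width'])
for n in('side','top'):
    f=grab_frame(n);cv2.imwrite(f'pics/{n}0.png',f);c=camera_model(n);print(n,c)
E
```

```text
0.0 [ 0.16526079 -0.6023813   0.21023296] [-3.14045817e+00  5.11256547e-05  2.67755161e-01] 0.08530816760769183
side {'vfov': 53.169222737458526, 'cx': 249.7236975451251, 'cy': 191.8388595034944, 'R': array([[-0.95579189, -0.29397923, -0.00617037],
       [-0.20319444,  0.67550749, -0.70880297],
       [ 0.21254148, -0.67621435, -0.70537952]]), 't': array([0.51837473, 0.19277934, 0.88359398])}
top {'vfov': 48.98707035602701, 'cx': 251.6977801345271, 'cy': 196.03568502324003, 'R': array([[ 0.01856821, -0.99976417,  0.0112618 ],
       [-0.99040697, -0.01993468, -0.13673567],
       [ 0.13692793, -0.00861483, -0.99054355]]), 't': array([-0.01602514,  0.57232093,  0.95224311])}
```

View pics/side0.png

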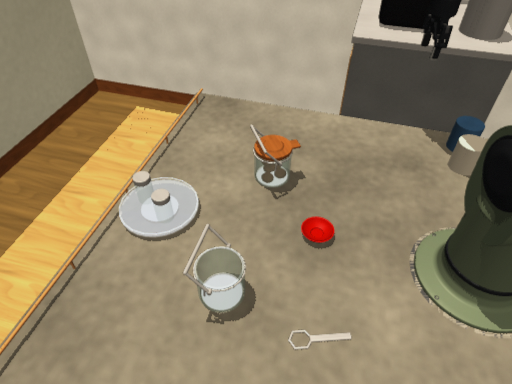

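View pics/top0.png

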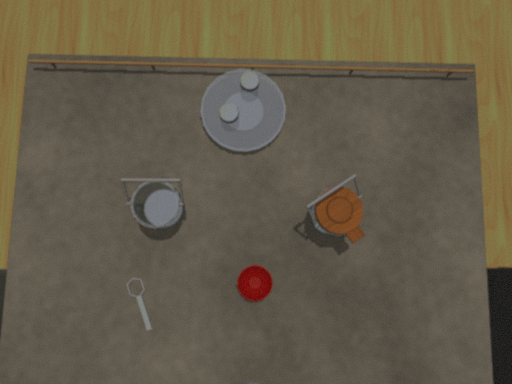

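The lidded jar is on the right in the top view: lid about (340,211), tongue about (355,235), bar from (309,206) to (356,177). In the side view the lid is about (274,147), and its bar is seen foreshortened. I'll enlarge both for precise points.

Run:
```python
import cv2,numpy as np
a=cv2.imread('pics/top0.png')[165:255,290:380];b=cv2.imread('pics/side0.png')[115:205,230:320]
f=lambda i:cv2.resize(i,None,fx=4.4,fy=4.4,interpolation=cv2.INTER_CUBIC)
cv2.imwrite('pics/crop.png',np.hstack([f(a),f(b)]))
```

```text
(no output)
```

View pics/crop.png

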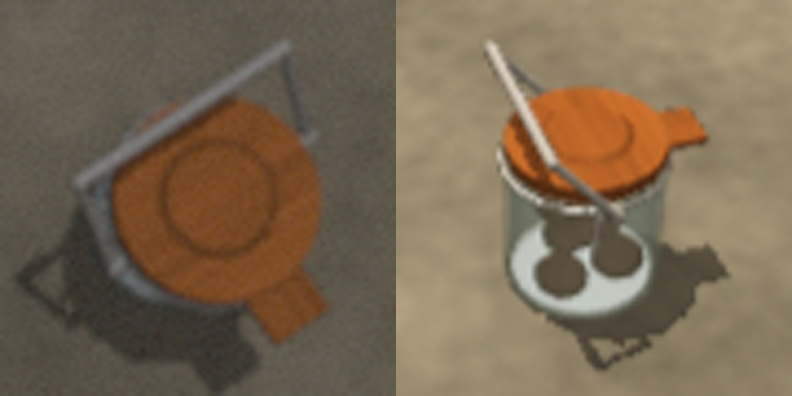

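Top crop: bar ends at (80,183) and (287,46), ring centre (219,198), tongue tip (302,323). Side crop: bar ends at (553,163) and (491,45), ring (585,131), tongue tip (702,124), left pivot (618,217). Now I'll triangulate these.

Run:
```python
import cv2,numpy as np
from workcell import camera_model
def P(n):
    c=camera_model(n);f=192/np.tan(np.radians(c['vfov']/2))
    return np.array([[f,0,c['cx']],[0,f,c['cy']],[0,0,1]])@np.c_[c['R'],c['t']]
pts={'barL':((80,183),(553,163)),'barR':((287,46),(491,45)),'ring':((219,198),(585,131)),'tong':((302,323),(702,124)),'pivL':((118,272),(618,217))}
Pt,Ps=P('top'),P('side');R={}
pr=lambda M,X:(M@np.r_[X,1])[:2]/(M@np.r_[X,1])[2]
for k,(a,b) in pts.items():
    a=(np.array(a)+.5)/4.4-.5+[290,165];b=(np.array(b)-[396,0]+.5)/4.4-.5+[230,115]
    X=cv2.triangulatePoints(Pt,Ps,a.reshape(2,1),b.reshape(2,1)).ravel();X=X[:3]/X[3];R[k]=X
    print(k,X.round(4),'reproj',(pr(Pt,X)-a).round(2),(pr(Ps,X)-b).round(2))
d=R['barL']-R['barR'];print('len',np.linalg.norm(d),'yaw bar',np.arctan2(-d[0],d[1]))
t=R['ring']-R['tong'];print('yaw tongue',np.arctan2(t[1],t[0]),np.linalg.norm(t[:2]))
m=(R['barL']+R['barR'])/2-R['ring'];print('bar-ring',m,'yaw',np.arctan2(m[1],m[0]),np.linalg.norm(m[:2]))
```

```text
barL [ 0.5381 -0.122   0.146 ] reproj [0.04 0.26] [-0.26 -0.04]
barR [ 0.606  -0.2212  0.1482] reproj [0.05 0.3 ] [-0.28 -0.05]
ring [ 0.5362 -0.1948  0.1155] reproj [-0.   -0.02] [0.02 0.  ]
tong [ 0.4736 -0.2383  0.103 ] reproj [0.14 1.17] [-1.11 -0.13]
pivL [ 0.5013 -0.1486  0.0917] reproj [-0.06 -0.44] [0.44 0.05]
len 0.12022210586118712 yaw bar 0.5997150846988896
yaw tongue 0.6078397058375314 0.07623263879805
bar-ring [0.03584416 0.02320377 0.03163144] yaw 0.5745111402541077 0.04269916347695479
```

Everything agrees: jar centre (0.536,-0.195), yaw 0.60, bar height 147 mm and length 120 mm, lid top 115.5 mm. I'll shut the gripper and fly to behind the bail (jar x=+85), above the bar.

Request:
move_arm(
  moves=[
    [35,35,15,0.03],
    [75,75,25,0.06],
    [115,117,25,0.09],
    [155,158,25,0.12],
    [195,200,25,0.15],
    [235,242,25,0.18],
    [275,283,25,0.21],
    [315,325,25,0.24],
    [355,367,25,0.27],
    [395,408,25,0.3],
    [425,440,25,0.332],
    [441,456,25,0.332],
  ],
  gripper=0,
)

```text
clock: 1.6
position: [0.6074, -0.1445, 0.2353]
tool_rot: [-3.141, 0.0, 0.602]
force: [0.2, -0.2, 1.1]
grip_width: 0.0002
finger_force: 0.0
```

Request:
move_arm(
  moves=[
    [0,0,0,0],
    [0,0,0,0],
  ],
)

```text
clock: 1.85
position: [0.6055, -0.1482, 0.2356]
tool_rot: [3.141, 0.001, 0.598]
force: [0.1, 0.4, 0.0]
grip_width: -0.0002
finger_force: 0.0
```

Request:
move_arm(
  moves=[
    [0,0,-25,0],
    [0,0,-50,0],
    [0,0,-75,0],
    [0,0,-93,0],
    [0,0,-93,0],
    [0,0,-93,0],
  ],
)

```text
clock: 2.6
position: [0.6067, -0.1471, 0.1437]
tool_rot: [3.141, -0.001, 0.599]
force: [-0.5, 0.3, 0.2]
grip_width: 0.0002
finger_force: 0.0
```

```bash
cat > look.py <<'E'
import cv2,numpy as np,sys
from workcell import grab_frame
a=grab_frame('top')[155:255,280:390];b=grab_frame('side')[90:190,220:330]
f=lambda i:cv2.resize(i,None,fx=3.6,fy=3.6,interpolation=cv2.INTER_CUBIC)
cv2.imwrite(sys.argv[1],np.hstack([f(a),f(b)]))
E
python3 look.py pics/l1.png
```

```text
(no output)
```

View pics/l1.png

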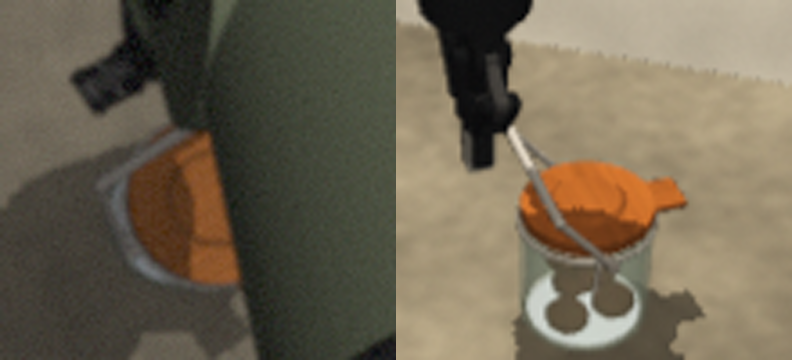

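The shut fingers stand behind the bar with the tips below it (side crop about (478,165)), and the bail is untouched. Pushing forward along the jar's -x.

Request:
move_arm(
  moves=[
    [-8,-6,0,0],
    [-16,-11,0,0],
    [-23,-16,0,0],
    [-30,-21,0,0],
    [-37,-25,0,0],
    [-44,-30,0,0],
    [-51,-35,0,0],
    [-58,-40,0,0],
    [-65,-45,0,0],
  ],
)

```text
clock: 3.82
position: [0.5409, -0.1921, 0.1428]
tool_rot: [-3.142, 0.0, 0.6]
force: [-0.1, -0.2, -0.4]
grip_width: 0.0003
finger_force: 0.0
```

```bash
python3 look.py pics/l2.png
```

```text
(no output)
```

View pics/l2.png

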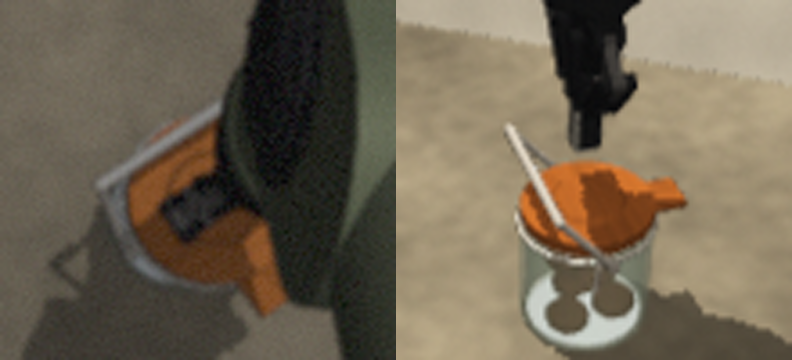

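The fingers passed over the bar: the bail is still open, and the tip is at side crop (585,148), top crop (180,220). The real tip sits higher than assumed, so I'll triangulate it.

Run:
```python
import cv2,numpy as np
from workcell import camera_model,bot,monitor
def P(n):
    c=camera_model(n);f=192/np.tan(np.radians(c['vfov']/2))
    return np.array([[f,0,c['cx']],[0,f,c['cy']],[0,0,1]])@np.c_[c['R'],c['t']]
Pt,Ps=P('top'),P('side')
pr=lambda M,X:(M@np.r_[X,1])[:2]/(M@np.r_[X,1])[2]
s=monitor.observe();p=s['position'];print(p,s['tool_rot'],s['qpos'],bot.tip_extent,s['clock'])
for z in (.128,.15,.17):
  X=np.r_[p[:2],z];a=pr(Pt,X);b=pr(Ps,X);print(z,'topcrop',(a-[280,155])*3.6,'sidecrop',(b-[220,90])*3.6+[396,0])
for A,B in (((180,225),(583,148)),((160,208),(570,145)),((185,240),(583,150)),((160,208),(583,150))):
  a=np.array(A)/3.6+[280,155.];b=(np.array(B)-[396,0])/3.6+[220,90.]
  X=cv2.triangulatePoints(Pt,Ps,a.reshape(2,1),b.reshape(2,1)).ravel();X=X[:3]/X[3];print(A,B,X.round(4),(pr(Pt,X)-a).round(1),(pr(Ps,X)-b).round(1))
```

```text
[ 0.54059261 -0.19249842  0.14281602] [3.14157703e+00 4.57775173e-04 5.98861632e-01] [ 0.42556657  0.53174646 -0.26085736  1.79250429  0.17692508  0.84039224
 -0.89128012] 0.014 3.925
0.128 topcrop [214.47350808 186.8713733 ] sidecrop [579.46576721 183.28565045]
0.15 topcrop [222.74108183 182.65131197] sidecrop [580.44248566 159.44715134]
0.17 topcrop [230.62084447 178.62920312] sidecrop [581.35648903 137.13932184]
(180, 225) (583, 148) [ 0.5206 -0.1589  0.1865] [-0.7 -4.2] [4.  0.4]
(160, 208) (570, 145) [ 0.528  -0.1462  0.1963] [-0.7 -3.8] [3.7 0.4]
(185, 240) (583, 150) [ 0.5164 -0.1615  0.1836] [-1.1 -6.1] [5.8 0.5]
(160, 208) (583, 150) [ 0.5242 -0.1477  0.1925] [-0.3 -1.7] [1.6 0.2]
```

Run:
```python
import cv2,numpy as np
from workcell import camera_model,grab_frame
def P(n):
    c=camera_model(n);f=192/np.tan(np.radians(c['vfov']/2))
    return np.array([[f,0,c['cx']],[0,f,c['cy']],[0,0,1]])@np.c_[c['R'],c['t']]
Pt,Ps=P('top'),P('side')
pr=lambda M,X:(M@np.r_[X,1])[:2]/(M@np.r_[X,1])[2]
def crop(im,M,p,c):
    o=np.array(c)-[32,48];k=8
    i=cv2.resize(im[max(o[1],0):o[1]+96,o[0]:o[0]+64],None,fx=4,fy=4,interpolation=cv2.INTER_CUBIC)
    i=cv2.convertScaleAbs(i,alpha=1.8,beta=25)
    o=np.array([o[0],max(o[1],0)])
    for dz,col in ((-.014,(0,0,255)),(.05,(0,255,255))):
        q=((pr(M,np.r_[p[:2],p[2]+dz])-o)*4).astype(int);cv2.circle(i,tuple(map(int,q)),3,col,-1)
    return cv2.resize(i,(256,384)) if i.shape[0]>=384 else cv2.copyMakeBorder(i,384-i.shape[0],0,0,0,0)
p1=np.array([.5406,-.1925,.1428]);p0=np.array([.1653,-.6024,.2102])
cv2.imwrite('pics/cmp.png',np.hstack([crop(cv2.imread('pics/side0.png'),Ps,p0,(435,48)),crop(grab_frame('side'),Ps,p1,(272,125)),crop(grab_frame('top'),Pt,p1,(340,205))]))
```

```text
(no output)
```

View pics/cmp.png

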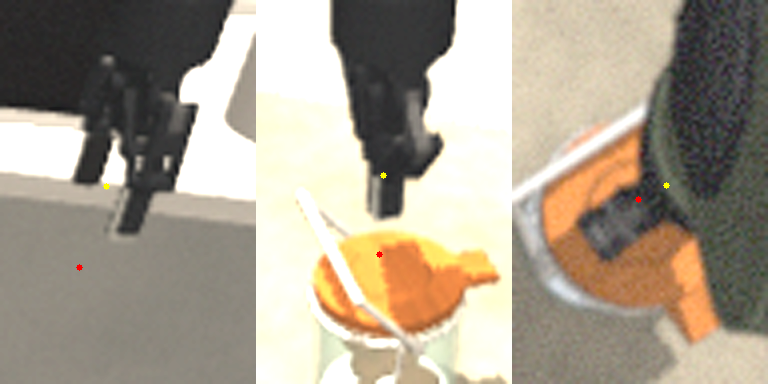

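The side view shows the shut tip about 10 px (about 30 mm) above where the reported TCP puts it, so it passed over the bar without contact. The lid's top is at a known height (116 mm), so I'll lower the tip gently until it touches and calibrate from that.

Request:
move_arm(
  moves=[
    [0,0,-4,0],
    [0,0,-8,0],
    [0,0,-8,0],
  ],
)

```text
clock: 4.4
position: [0.5412, -0.1915, 0.1343]
tool_rot: [-3.141, 0.0, 0.6]
force: [0.6, -0.9, 0.7]
grip_width: 0.0
finger_force: 0.0
```

Request:
move_arm(
  moves=[
    [0,0,-2,0],
    [0,0,-4,0],
    [0,0,-5,0],
  ],
)

```text
clock: 4.78
position: [0.5413, -0.1917, 0.1297]
tool_rot: [-3.141, 0.0, 0.6]
force: [-0.0, 0.3, -0.4]
grip_width: -0.0002
finger_force: 0.0
```

Request:
move_arm(
  moves=[
    [0,0,-2,0],
    [0,0,-4,0],
    [0,0,-4,0],
  ],
)

```text
clock: 5.15
position: [0.5413, -0.1917, 0.1256]
tool_rot: [-3.141, 0.0, 0.6]
force: [0.1, -1.1, -0.4]
grip_width: 0.0002
finger_force: 0.0
```

```bash
python3 look.py pics/l3.png
```

```text
(no output)
```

View pics/l3.png

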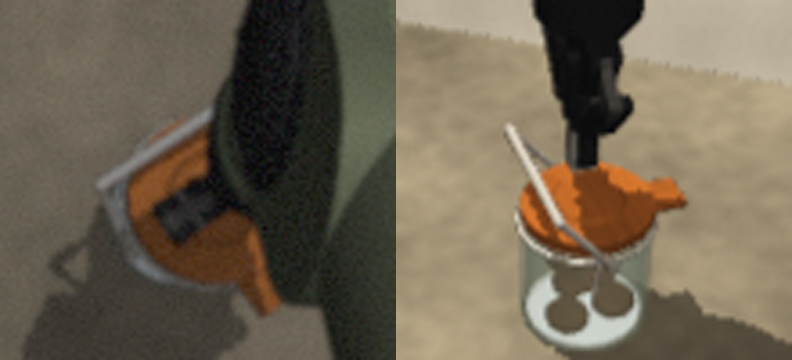

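The tip is at side crop (587,168), still above the lid's back edge. I'll continue down in small steps.

Request:
move_arm(
  moves=[
    [0,0,-2,0],
    [0,0,-4,0],
    [0,0,-6,0],
  ],
)

```text
clock: 5.62
position: [0.5413, -0.1917, 0.1196]
tool_rot: [-3.141, 0.0, 0.6]
force: [-0.9, 0.5, -0.3]
grip_width: -0.0001
finger_force: 0.0
```

Request:
move_arm(
  moves=[
    [0,0,-2,0],
    [0,0,-4,0],
    [0,0,-4,0],
  ],
)

```text
clock: 6.0
position: [0.5413, -0.1917, 0.1156]
tool_rot: [-3.141, 0.0, 0.6]
force: [-0.3, -0.5, 0.4]
grip_width: 0.0
finger_force: 0.0
```

Request:
move_arm(
  moves=[
    [0,0,-2,0],
    [0,0,-4,0],
    [0,0,-4,0],
  ],
)

```text
clock: 6.38
position: [0.5413, -0.1917, 0.1116]
tool_rot: [-3.141, 0.0, 0.6]
force: [-0.1, -0.0, -0.1]
grip_width: -0.0002
finger_force: 0.0
```

Request:
move_arm(
  moves=[
    [0,0,-2,0],
    [0,0,-4,0],
    [0,0,-4,0],
  ],
)

```text
clock: 6.75
position: [0.5412, -0.1917, 0.1076]
tool_rot: [-3.141, 0.0, 0.6]
force: [0.4, -0.4, -0.0]
grip_width: -0.0
finger_force: 0.0
```

```bash
python3 look.py pics/l4.png
```

```text
(no output)
```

View pics/l4.png

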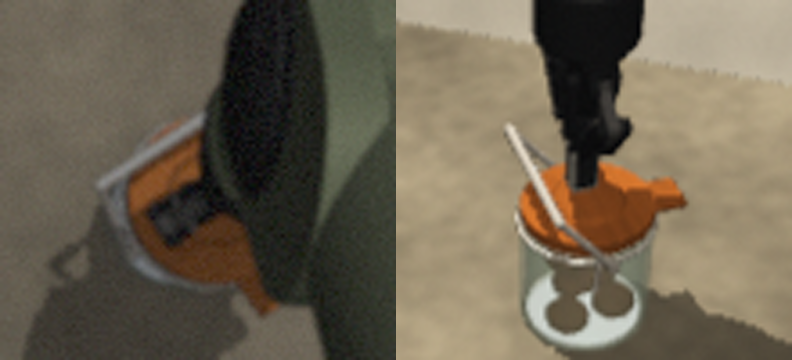

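The tip is now at side crop (582,187), just above the lid's ring (about 195). Nearly touching.

Request:
move_arm(
  moves=[
    [0,0,-1,0],
    [0,0,-3,0],
    [0,0,-4,0],
    [0,0,-4,0],
  ],
)

```text
clock: 7.35
position: [0.5413, -0.1917, 0.1036]
tool_rot: [-3.141, 0.0, 0.6]
force: [-0.1, 0.2, -0.0]
grip_width: -0.0
finger_force: 0.0
```

Request:
move_arm(
  moves=[
    [0,0,-1,0],
    [0,0,-2,0],
    [0,0,-3,0],
    [0,0,-3,0],
  ],
)

```text
clock: 7.85
position: [0.5413, -0.1917, 0.1007]
tool_rot: [-3.141, 0.0, 0.6]
force: [-0.3, 0.4, 0.1]
grip_width: 0.0001
finger_force: 0.0
```

Request:
move_arm(
  moves=[
    [0,0,-1,0],
    [0,0,-2,0],
    [0,0,-3,0],
  ],
)

```text
clock: 8.22
position: [0.5414, -0.1917, 0.0977]
tool_rot: [-3.142, 0.0, 0.6]
force: [0.6, -0.6, 0.1]
grip_width: 0.0001
finger_force: 0.0
```

Request:
move_arm(
  moves=[
    [0,0,-1,0],
    [0,0,-2,0],
    [0,0,-3,0],
  ],
)

```text
clock: 8.6
position: [0.5414, -0.1917, 0.0947]
tool_rot: [-3.142, -0.0, 0.6]
force: [0.2, -0.3, 0.6]
grip_width: 0.0005
finger_force: 0.0
```

Run:
```python
import cv2,numpy as np
from workcell import camera_model,grab_frame
a=grab_frame('top')[165:245,300:370];b=grab_frame('side')[80:160,235:305]
f=lambda i:cv2.convertScaleAbs(cv2.resize(i,None,fx=5.6,fy=5.6,interpolation=cv2.INTER_CUBIC),alpha=2,beta=20)
cv2.imwrite('pics/l5.png',np.hstack([f(a),f(b)]))
```

```text
(no output)
```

View pics/l5.png

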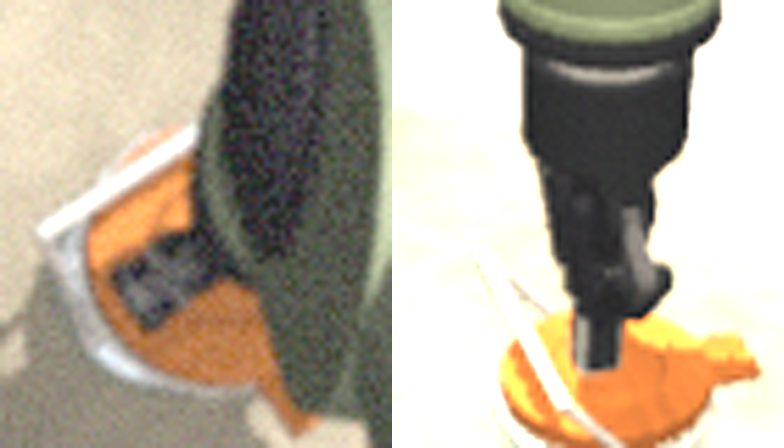

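Side crop tip (597,370) → pixel (271.6,146.1), which matches the lid's top at the nominal x,y; the blob in the top view is the gripper's knuckle. Contact should be close, so I'll use small steps.

Request:
move_arm(
  moves=[
    [0,0,-1,0],
    [0,0,-2,0],
    [0,0,-3,0],
  ],
)

```text
clock: 9.07
position: [0.5414, -0.1917, 0.0917]
tool_rot: [-3.142, -0.0, 0.6]
force: [0.5, -0.1, 0.0]
grip_width: -0.0004
finger_force: 0.0
```

Request:
move_arm(
  moves=[
    [0,0,-1,0],
    [0,0,-2,0],
    [0,0,-3,0],
  ],
)

```text
clock: 9.45
position: [0.5415, -0.1919, 0.0913]
tool_rot: [3.14, -0.0, 0.599]
force: [-20.2, 6.1, 63.7]
grip_width: -0.0002
finger_force: 31.7
```

Contact at TCP z=0.0913: the real fingertip is 24.5 mm above the reported TCP height, so a tip at z=0.125 means TCP z≈0.101. Lifting off, going back over the bar and coming down behind it.

Request:
move_arm(
  moves=[
    [0,0,6,0],
    [0,0,35,0],
    [0,0,70,0],
    [5,3,75,0],
    [25,17,75,0],
    [50,34,75,0],
    [65,45,75,0],
    [65,45,75,0],
    [65,45,50,0],
    [65,45,25,0],
    [65,45,12,0],
    [65,45,12,0],
  ],
)

```text
clock: 10.95
position: [0.6057, -0.1471, 0.1003]
tool_rot: [-3.141, 0.001, 0.599]
force: [0.3, -0.2, -0.2]
grip_width: 0.0004
finger_force: 0.0
```

Request:
move_arm(
  moves=[
    [-8,-6,0,0],
    [-16,-11,0,0],
    [-23,-16,0,0],
    [-29,-20,0,0],
    [-35,-24,0,0],
    [-40,-28,0,0],
  ],
)

```text
clock: 11.7
position: [0.5675, -0.1745, 0.1021]
tool_rot: [3.14, -0.003, 0.6]
force: [5.5, 6.3, 12.8]
grip_width: 0.0001
finger_force: 2.5
```

The bar is in contact, with about 8 N pushing back. Continuing.

Request:
move_arm(
  moves=[
    [-6,-4,0,0],
    [-12,-8,0,0],
    [-18,-12,0,0],
    [-24,-16,0,0],
    [-30,-21,0,0],
    [-36,-25,0,0],
  ],
)

```text
clock: 12.45
position: [0.5297, -0.2001, 0.1007]
tool_rot: [-3.141, 0.0, 0.6]
force: [0.7, 1.6, 0.4]
grip_width: -0.0001
finger_force: 0.0
```

```bash
python3 look.py pics/l6.png
```

```text
(no output)
```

View pics/l6.png

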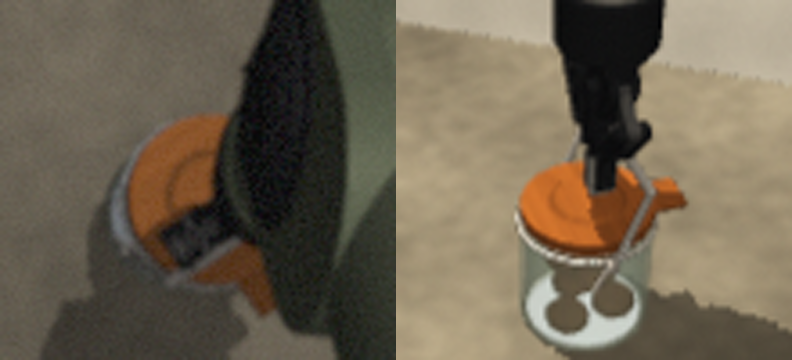

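The bail is past upright, with its bar just ahead of the fingers (side crop arm from (650,190) to (600,290)), and the lid is seated. Pushing past the snap point.

Request:
move_arm(
  moves=[
    [-5,-3,0,0],
    [-10,-7,0,0],
    [-15,-10,0,0],
    [-20,-14,0,0],
    [-25,-17,0,0],
    [-28,-19,0,0],
    [-31,-21,0,0],
    [-31,-21,0,0],
  ],
)

```text
clock: 13.55
position: [0.4992, -0.2209, 0.1008]
tool_rot: [3.142, 0.0, 0.6]
force: [0.6, -0.9, -0.2]
grip_width: -0.0004
finger_force: 0.0
```

The fingers' front face is past x≈-56 mm, so the bail should have snapped. I'll lift off, move aside and check the bar's pixels against the clamped pose numerically (my picture views are used up).

Request:
move_arm(
  moves=[
    [8,5,10,0],
    [12,8,45,0],
    [12,8,90,0],
    [0,-30,120,0],
    [-20,-75,120,0],
    [-45,-120,120,0],
    [-75,-165,120,0],
    [-105,-210,120,0],
    [-135,-255,120,0],
    [-165,-300,120,0],
    [-190,-340,120,0],
    [-190,-340,120,0],
  ],
)

```text
clock: 15.05
position: [0.3071, -0.5634, 0.2211]
tool_rot: [3.141, 0.001, 0.595]
force: [0.7, 1.2, 0.1]
grip_width: -0.0001
finger_force: 0.0
```

Run:
```python
import cv2,numpy as np
from workcell import camera_model,grab_frame
def P(n):
    c=camera_model(n);f=192/np.tan(np.radians(c['vfov']/2))
    return np.array([[f,0,c['cx']],[0,f,c['cy']],[0,0,1]])@np.c_[c['R'],c['t']]
pr=lambda M,X:(M@np.r_[X,1])[:2]/(M@np.r_[X,1])[2]
ex=np.array([np.cos(.6),np.sin(.6),0]);ey=np.array([-ex[1],ex[0],0]);o=np.array([.5365,-.195,0])
for n in('top','side'):
    im=grab_frame(n);cv2.imwrite(f'pics/{n}9.png',im);M=P(n);old=cv2.imread(f'pics/{n}0.png')
    g=cv2.cvtColor(im,cv2.COLOR_BGR2HSV)
    # score each bail angle: mean new-minus-old brightness & low saturation along bar and arms
    res=[]
    for th in np.arange(-.1,2.2,.05):
        al=np.radians(40)-th
        c=o+ex*.068*np.sin(al)+[0,0,.095+.068*np.cos(al)]
        pts=np.array([pr(M,c+ey*y) for y in np.linspace(-.055,.055,45)]).astype(np.float32)
        s=cv2.remap(g,pts[:,0].reshape(1,-1),pts[:,1].reshape(1,-1),cv2.INTER_LINEAR)[0]
        res.append((s[:,1].mean(),s[:,2].mean(),th))
    res.sort();print(n,[(round(float(th),2),int(S),int(V)) for S,V,th in res[:6]])
    # lid: orange centroid new vs old
    for i in(old,im):
        h=cv2.cvtColor(i,cv2.COLOR_BGR2HSV);m=cv2.inRange(h,(5,150,80),(16,255,255));u=(330,212) if n=='top' else (275,145)
        y,x=np.nonzero(m);k=(abs(x-u[0])<60)&(abs(y-u[1])<45);print(' orange',k.sum(),x[k].mean().round(1),y[k].mean().round(1))
    # spare jar region difference
    r=np.s_[170:235,115:190] if n=='top' else np.s_[220:315,180:250]
    print(' spare diff',np.abs(im[r].astype(int)-old[r]).mean().round(2))
```

```text
top [(2.05, 10, 120), (2.0, 10, 120), (2.1, 10, 119), (2.15, 11, 119), (1.95, 12, 118), (1.9, 16, 113)]
 orange 1704 341.0 213.5
 orange 1748 339.4 211.1
 spare diff 2.44
side [(1.95, 36, 205), (2.0, 37, 198), (1.9, 38, 205), (2.05, 40, 185), (1.85, 40, 202), (1.8, 42, 199)]
 orange 732 275.7 146.5
 orange 794 273.6 147.0
 spare diff 0.97
```

Both views put the bail at about 2.0 rad, which is clamped. The lid is in place, the spare jar is unchanged, and the arm is clear. Handing in.

```bash
python3 -c "
from workcell import bot
print(bot.job_done())"
```

```text
the job is handed in; nothing more can be done
None
```

The lidded (right-hand) jar's bail is swung over and measures about 2.0 rad in both views (clamped is 2.03), with the lid seated and the spare bail unchanged; I handed it in at about 15 s, and the result is not known. On the way, a first pass went over the bar, and my height check on the lid pressed it with up to about 64 N through the fingertips.

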